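Seat the keyed spindle in the label rewinder and lock it

TASK

Get the label rewinder ready: take the keyed spindle out of its cradle, stand it upright on the open bench on its cross key and let go, then take it again by the bare shaft, key down. Lower it into the rewinder's socket, press and turn it only lightly until the hidden slot lets the key drop and the flange sits flush on the cover, and let go of it; only then swing the keeper fully home over the flange. Leave the other things on the bench where they are.

Things in the scene. Friction and masses are not known exactly. Their poses are not given: they have to be found in the camera images.
- spindle: loose bare-metal spindle, 94 mm long, 0.15-0.31 kg, lying level in the cradle. Origin: centre of the key's end face; z: along the axis from key to shaft. Along z: 0-10 mm cross key (two crossed blades 30 x 6 mm, along its x and y), 10-44 round spigot 34 mm diameter, 44-52 flange 60 mm diameter, 52-94 bare shaft 22 mm diameter, the place to grip. It stands by itself on the key.
- spindle_top (a point): centre of the shaft's free end, 94 mm from the spindle's origin
- cradle: fixed dark steel V-cradle, base 75 x 80 mm, origin under its middle at bench height. The spindle's axis lies level 62 mm above the bench with the shaft pointing along the cradle's -x (away from the robot and to its left). The V (30 mm long, 50 mm wide) holds the spigot only; the shaft sticks out free from 25 to 67 mm on the -x side of the origin. Lift the spindle straight up.
- rewinder: fixed grey box, 50 mm high, y from -58 to 58 mm, x from -60 to 115 mm. Origin on the socket's vertical axis at bench height. With the key resting on the coupling, not in the slot, the spindle's origin is 15 mm above the bench (flange 9 mm above the cover); fully seated the flange lies on the cover and the origin is 6 mm above the bench (flange top at 58 mm, shaft from 58 to 100 mm).
- socket_mouth (a point): centre of the mouth of the socket, a round bore 37 mm wide with 3 mm chamfer, on the cover 50 mm above the bench. At the bore's foot the parked drive coupling has a cross slot 9 mm wide for the key, at an unknown angle (any from start to start) that repeats every quarter turn; the key drops within about 0.1 rad of it. The coupling does not turn.
- keeper (a joint): swing keeper, flat steel bar on a vertical pivot 85 mm from the socket axis along the rewinder's +x. Value in rad: 0 = home at its stop (bar along the rewinder's -x, its end over the flange); 1.1 to 1.6 at the start; opening turns it counter-clockwise seen from above (at 1.57 it points along the rewinder's -y). Stays where left; moving it takes about 1 N at the pin.
- keeper_pin (a point): top of the black upright grip pin on the keeper, 14 mm diameter, 34 mm tall, 40 mm from the pivot, its top 102.5 mm above the bench. The bar is 16 mm wide, ends 67 mm from the pivot and lies 60.5 to 68.5 mm above the bench: it clears a seated flange but is blocked by an unseated one.
- label_roll: bystander: small white label roll, 72 mm diameter, 55 mm high, loose at the back of the bench; origin under its centre
- tape_measure: bystander: tape measure, 64 x 75 x 37 mm, loose on the bench between cradle and rewinder, toward the back; origin under its centre
- marker: bystander: marker pen, 135 mm long, 16 mm thick, lying loose across the bench between cradle and rewinder, on the robot side; origin under its centre
- carton: bystander: small brown carton, 85 x 122 x 51 mm, loose at the right; origin under its centre
- stapler: bystander: stapler, 135 x 34 x 51 mm, loose at the right near the robot; origin under its centre
- glue_stick: bystander: upright glue stick, 29 mm diameter, 92 mm high, loose at the back; origin under its centre

How it is judged:
On the way, in this order (a step that is already met when the one before it is completed fails the run):
1. the spindle stands upright on its key on the open bench, let go (angle between spindle's own z axis and vertical below 0.1 rad and height (world z) of spindle below 0.005 m and contact force between spindle and the fingers below 0.05 N and height (world z) of spindle_top above 0.085 m), for 0.2 s.
2. the spindle's key has dropped into the slot, flange on the cover, and the spindle is let go while the keeper is still open (horizontal distance between spindle and rewinder below 0.004 m and z of spindle in the frame of rewinder below 0.0095 m and angle between spindle's own z axis and vertical below 0.06 rad and contact force between spindle and the fingers below 0.05 N and value of joint keeper above 0.8 rad), for 0.2 s.
At the end, for the whole second after the job is handed in: The spindle stands in the rewinder's socket with its key in the slot: its origin within 4 mm of the socket axis and less than 9.5 mm above the bench (6 mm is fully seated), within 0.06 rad of upright, at rest and let go; the keeper is home, within 0.08 rad of its stop (horizontal distance between spindle and rewinder below 0.004 m and z of spindle in the frame of rewinder below 0.0095 m and angle between spindle's own z axis and vertical below 0.06 rad and value of joint keeper below 0.08 rad and linear speed of spindle below 0.01 m/s and contact force between spindle and the fingers below 0.05 N); the robot touches nothing.
It fails at once if the spindle is forced against the rewinder with more than 80 N (contact force between spindle and rewinder above 80 N).
It fails at once if a bystander is moved by more than 30 mm (distance of any of label_roll, tape_measure, marker, carton, stapler, glue_stick from where it was at the start of the episode above 0.03 m).
It also fails if it takes over 72 s, if anything falls off the work surface, if the arm or the gripper's body presses on something with over 40 N, if the wrist force passes 120 N, or if a joint passes its speed limit or range.

ROBOT

A 7-joint arm with a two-finger parallel gripper is mounted at the origin on the work surface; the furniture and walls round the work are solid. World frame = base frame: x ahead of the robot, y to its left, z up, the work surface at z = 0. Lengths are in m, angles in rad, forces in N, time in s.
With the tool pointing down it reaches from about 0.425 to 0.925 m from the base axis. Payload 6.8 kg.
Tool frame: the origin (TCP) lies where the fingers leave the gripper's body, on its centre line; the fingertips stand 73 mm ahead of it and the grasp point (between the pads) lies 54 mm ahead of it; z points along the fingers, y is the line along which they close (so a half turn about z gives the same grasp; the last joint's range is limited). The gripper opens to 85 mm and grips with 20 to 120 N. Pads are 22 mm wide; open, the fingers measure 114 mm over their backs; the gripper's body (76 mm by 85 mm) begins 54 mm behind the grasp point. The pads swing forward as they close: fully open they stand 13 mm farther back than shut.
Start: joints at [-1.399, 0.477, 0.022, 1.555, -0.011, 1.109, -0.083], TCP at [0.186, 0.649, 0.304] pointing down, gripper open.
Joint ranges: [-2.96, 2.96], [-0.34, 2.1], [-1.41, 1.46], [0.24, 2.44], [-1.37, 4.51], [0.17, 1.92], [-2.96, 2.96]. Speed limits (rad/s): [2.39, 2.39, 3.14, 3.14, 3.14, 3.14, 3.14].

INTERFACE

Orientations are given as a rotation vector (axis times angle).
In Python, from bench import r gives the robot as it stands.
- The arm moves only by the shell command python3 drive.py 'ROWS' [OPENING] [FORCE]. ROWS is rows parted by semicolons, their numbers by spaces, 1 to 5 of them, each of 6 numbers: dx, dy, dz in m, then a rotation vector rx, ry, rz in rad; each row is the pose to reach, as a shift and turn from the pose commanded when the command began, along the tool's axes at that moment; what a row does not reach only later rows make up. A row lasts 1/10 s, in which the tool goes at most 0.05 m and 0.15 rad, less where a joint would pass 70% of its speed; a pose out of reach is approached as far as the arm can. OPENING is the finger opening in m, set as the command begins (- or left out keeps the last). The fingers move at their own pace and stop on an object; FORCE is the grip in N (left out, the last holds). Time passes only in rows, so rows that do not move let the fingers close. It prints the time, the measured TCP pose, the force, the opening and the grip force at its end.
- r.get_obs(): the state, without advancing time (a new reading comes with each control period).
- r.grab_frame(name): name is "scene" or "side" or "wrist"; returns (picture, depth): 400x640x3 uint8, blue, green, red; 400x640 float32, m along the optical axis (not along the pixel's ray), 0 where there is no reading.
- r.camera_info(name): a dict with "camera_matrix" (3x3 intrinsics, pixels), "R" (3x3) and "t" (3): a world point X has camera coordinates R X + t. Camera axes: x right, y down, z forward; pixel columns grow to the right and rows downward; lengths in m; the calibration is good to about 2 mm. A picture is of the moment at which its call begins: read the wrist's pose just before it. camera_info takes no time and is no camera call; for the wrist camera it gives the pose at the moment of the call.
- r.hand_in(): hands the job in; it is judged then, once.
The state is a dict: "clock": time; "joints": joint angles; "qvel": joint speeds; "tau": joint torques, N m; "tcp_pos": TCP position; "orientation": TCP orientation; "contact_force": force on the tool from outside, world axes, zero at the start; "moment": the same for the moment, N m; "grip_width": finger opening in m; "gripper_force": force on a finger pad.
Only numpy, scipy, OpenCV 4.12 (cv2) and the standard library are available. Lean on these libraries where they do the work, as an engineer would, in place of code of your own. Each camera call takes 0.05 s, during which the arm holds its last target. There are 200 camera calls.

## Working session

There is one attempt and no reset: what is moved stays moved. The work goes in short steps, Python scripts to look and compute and a shell command to move; the robot and the scene stay as the last step left them, time stands still between calls to the robot, and variables do not carry over. Pictures are saved under pics/ and viewed, at most 10 in all, crops included, and the job is handed in when it is done.

```bash
ls; mkdir -p pics
python3 - <<'E'
from bench import r
import cv2,numpy as np,pickle
o=r.get_obs();print({k:np.round(v,3) for k,v in o.items()})
for n in ["scene","side"]:
    im,d=r.grab_frame(n);c=r.camera_info(n);cv2.imwrite(f"pics/{n}0.png",im);pickle.dump((im,d,c),open(f"{n}0.pkl","wb"))
    print(n,np.round(-c["R"].T@c["t"],3),np.round(c["R"],2).tolist(),c["camera_matrix"][0][0])
E
```

```text
bench.py
drive.py
pics
{'clock': np.float64(0.0), 'joints': array([-1.399,  0.478,  0.022,  1.556, -0.012,  1.109, -0.083]), 'qvel': array([ 0.002, -0.002, -0.001,  0.001,  0.001, -0.   ,  0.   ]), 'tau': array([-0.0000e+00, -5.9645e+01,  1.6080e+00, -2.8120e+01,  1.2000e-02,
        9.0000e-03, -0.0000e+00]), 'tcp_pos': array([0.186, 0.648, 0.303]), 'orientation': array([-4.380e-01, -3.111e+00,  3.000e-03]), 'contact_force': array([ 1.   ,  0.076, -0.511]), 'moment': array([0.03 , 0.031, 0.07 ]), 'gripper_force': np.float64(0.0), 'grip_width': np.float64(0.085)}
scene [-0.036 -0.809  0.72 ] [[0.8, -0.59, 0.01], [-0.34, -0.47, -0.82], [0.49, 0.65, -0.58]] 424.9191720476762
side [0.564 0.875 0.901] [[-1.0, 0.07, 0.0], [0.04, 0.66, -0.75], [-0.05, -0.75, -0.66]] 467.6054261965347
```

View pics/scene0.png

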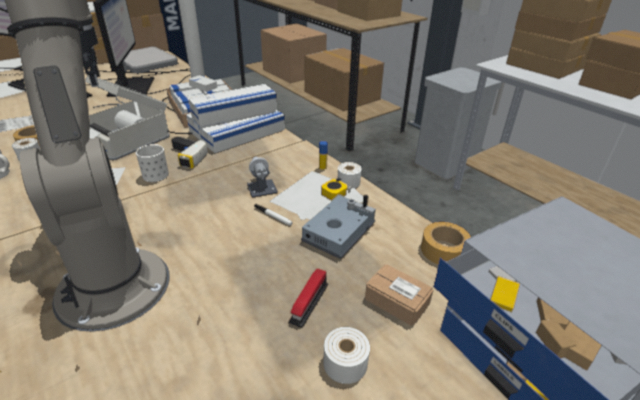

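View pics/side0.png

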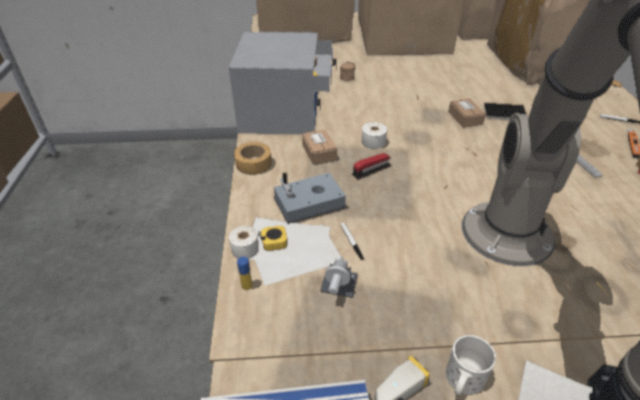

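The scene view shows the spindle and cradle at (262,175), the rewinder bore at (334,223) and the keeper pin near (366,200). In the side view they are at (340,275), (318,189) and (285,180), with the tape at (273,237), the marker at (352,241) and the free bench to the left of the marker.

```bash
cat > h.py <<'E'
import numpy as np,pickle,cv2
from scipy.spatial.transform import Rotation as Ro
def load(n): return pickle.load(open(n+".pkl","rb"))
def cast(c,u,v,z):
    K=np.array(c["camera_matrix"]);R=np.array(c["R"]);o=-R.T@c["t"]
    d=R.T@np.linalg.solve(K,[u,v,1.]);return o+d*(z-o[2])/d[2]
def cloud(d,c):
    K=np.array(c["camera_matrix"]);v,u=np.mgrid[:d.shape[0],:d.shape[1]]
    P=np.stack([(u-K[0,2])/K[0,0]*d,(v-K[1,2])/K[1,1]*d,d],-1)
    return (P-c["t"])@np.array(c["R"])
def grab(n,tag):
    from bench import r
    c=r.camera_info(n);im,d=r.grab_frame(n);pickle.dump((im,d,c),open(tag+".pkl","wb"));cv2.imwrite("pics/"+tag+".png",im);return im,d,c
def tool(pos_w):
    from bench import r
    o=r.get_obs();R=Ro.from_rotvec(o["orientation"]);return R.inv().apply(np.array(pos_w)-o["tcp_pos"])
E
python3 - <<'E'
from h import *
im,d,c=load("side0");P=cloud(d,c)
for n,u,v in [("hole",318,189),("pin",285,176),("cover",300,208),("sp",338,278),("flange",338,270),("tape",273,237),("roll",243,240),("glue",244,262),("mk1",344,226),("mk2",361,257),("bench",400,270)]:
    print(n,np.round(P[v,u],3))
# rewinder cover: points z 45..55
m=(abs(P[...,2]-.05)<.006)&(d>0);m[:160]=0;m[230:]=0;m[:,:265]=0;m[:,355:]=0
q=P[m][:,:2].astype(np.float32);print(len(q),cv2.minAreaRect(q))
m=(P[...,2]>.03)&(d>0);m[:255]=0;m[305:]=0;m[:,:315]=0;m[:,365:]=0
q=P[m];print(len(q),np.round(q.min(0),3),np.round(q.max(0),3))
s=im[150:310,220:380];cv2.imwrite("pics/sidecrop.png",cv2.resize(s,None,fx=3.7,fy=3.7,interpolation=2))
E
```

```text
hole [ 0.506 -0.174  0.033]
pin [ 0.599 -0.161  0.096]
cover [ 0.561 -0.078  0.048]
sp [0.482 0.193 0.073]
flange [0.481 0.179 0.083]
tape [0.634 0.013 0.033]
roll [0.708 0.042 0.056]
glue [0.695 0.149 0.092]
mk1 [ 0.444 -0.033  0.016]
mk2 [0.411 0.078 0.011]
bench [ 0.317  0.115 -0.003]
1550 ((0.49067139625549316, -0.16649039089679718), (0.2730388939380646, 0.12907831370830536), 22.465574264526367)
613 [0.449 0.124 0.034] [0.51  0.222 0.093]
```

View pics/sidecrop.png

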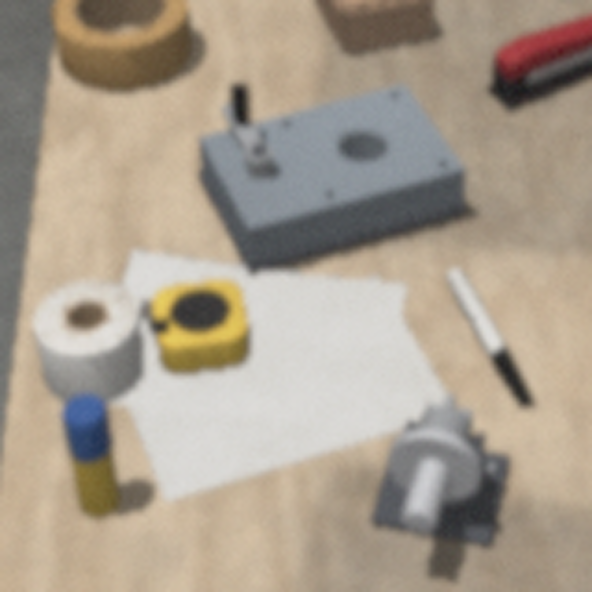

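```bash
python3 drive.py '-.034 -.0325 0 0 0 0;-.068 -.065 0 0 0 0;-.102 -.0975 0 0 0 0;-.136 -.13 0 0 0 0;-.17 -.1625 0 0 0 0'
python3 drive.py '-.034 -.0325 0 0 0 0;-.068 -.065 0 0 0 0;-.102 -.0975 0 0 0 0;-.136 -.13 0 0 0 0;-.17 -.1625 0 0 0 0'
python3 drive.py '-.034 -.0325 0 0 0 0;-.068 -.065 0 0 0 0;-.102 -.0975 0 0 0 0;-.102 -.0975 0 0 0 0'
python3 - <<'E'
from h import *
from bench import r
im,d,c=grab("wrist","w1");o=r.get_obs()
R=Ro.from_rotvec(o["orientation"]);print(R.as_matrix().round(2).tolist(),o["joints"].round(2),o["tcp_pos"])
print("cam in tool",R.inv().apply(-c["R"].T@c["t"]-o["tcp_pos"]).round(3),(c["R"]@R.as_matrix()).round(2).tolist(),c["camera_matrix"][0][0])
E
```

```text
clock: 0.6
tcp_pos: [0.3055, 0.4437, 0.3036]
orientation: [-0.438, -3.111, 0.001]
contact_force: [0.5, 0.2, 0.2]
grip_width: 0.0853
gripper_force: 0.0
clock: 1.1
tcp_pos: [0.4239, 0.2406, 0.3038]
orientation: [-0.438, -3.111, 0.0]
contact_force: [1.1, 0.1, 0.1]
grip_width: 0.0849
gripper_force: 0.0
clock: 1.5
tcp_pos: [0.4969, 0.1138, 0.304]
orientation: [0.454, 3.107, -0.004]
contact_force: [-0.3, 1.4, -1.3]
grip_width: 0.0855
gripper_force: 0.0
[[-0.96, 0.28, 0.0], [0.28, 0.96, -0.0], [-0.0, -0.0, -1.0]] [-0.63  0.2   0.32  1.96 -0.08  0.98  1.01] [0.49552999 0.11717813 0.30374467]
cam in tool [ 0.078 -0.002 -0.071] [[-0.0, 1.0, 0.0], [-0.95, -0.0, -0.31], [-0.31, -0.0, 0.95]] 357.3855506474653
```

View pics/w1.png

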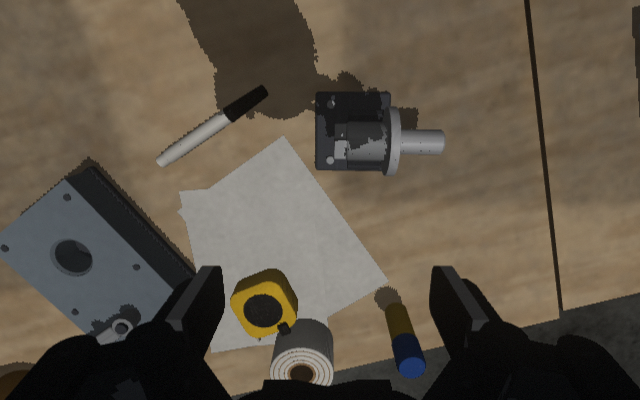

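The wrist view shows the shaft from (400,141) to (444,141), the flange at about (394,141), the bore at (72,256), the keeper pin partly hidden near (122,327), and the open bench at about (460,200).

Run:
```python
from h import *
im,d,c=load("w1");P=cloud(d,c);g=cv2.cvtColor(im,6)
# shaft: edges per column
for u in (410,420,430,438):
    col=g[110:175,u].astype(int);dz=P[110:175,u,2];rows=np.where(dz>.04)[0]+110
    print(u,rows.min(),rows.max(),cast(c,u,rows.mean(),.062).round(4),"top z",dz.max().round(4))
row=P[141,380:460,2];print(np.round(row,3).tolist())
m=(P[...,2]>.045)&(d>0);m[:, :405]=0;m[:,460:]=0;m[:110]=0;m[175:]=0
ys,xs=np.where(m);print("shaft px",xs.max(),len(xs))
for u,v in ((398,141),(446,141)):print("ends",cast(c,u,v,.062).round(4))
ys,xs=np.where((P[...,2]>.08)&(d>0)&(np.arange(640)[None]>300)&(np.arange(640)[None]<500)&(np.arange(400)[:,None]<200));print("flange top",xs.mean(),ys.mean(),P[ys,xs].mean(0))
# hole
m=((g<75)).astype(np.uint8);m[:230]=0;m[285:]=0;m[:,:40]=0;m[:,100:]=0
cs,_=cv2.findContours(m,0,1);k=max(cs,key=cv2.contourArea);e=cv2.fitEllipse(k);print(e,cast(c,*e[0],.05))
cov=((abs(P[...,2]-.05)<.004)&(d>0)).astype(np.uint8);cov[:150]=0;cov[:,210:]=0
cs,_=cv2.findContours(cov,0,1);k=max(cs,key=cv2.contourArea)
q=np.array([cast(c,u,v,.05)[:2] for u,v in k[:,0]],np.float32);b=cv2.boundingRect(k);print(b,cv2.minAreaRect(q),np.round(cv2.boxPoints(cv2.minAreaRect(q)),4))
hs=[cast(c,u,v,.05).round(4) for u,v in ((5,247),(67,197),(137,267),(75,311))];print("screws",hs)
```

```text
410 129 153 [0.4879 0.1926 0.062 ] top z 0.0751
420 129 153 [0.4904 0.201  0.062 ] top z 0.0743
430 129 153 [0.4929 0.2093 0.062 ] top z 0.3746
438 129 153 [0.4949 0.216  0.062 ] top z 0.074
[0.079, 0.079, 0.08, 0.08, 0.08, 0.079, 0.08, 0.079, 0.08, 0.085, 0.089, 0.091, 0.092, 0.092, 0.092, 0.091, 0.091, 0.092, 0.092, 0.092, 0.091, 0.073, 0.074, 0.073, 0.074, 0.073, 0.072, 0.073, 0.073, 0.073, 0.074, 0.074, 0.073, 0.073, 0.073, 0.073, 0.073, 0.074, 0.072, 0.073, 0.072, 0.073, 0.073, 0.074, 0.073, 0.072, 0.073, 0.074, 0.073, 0.074, 0.073, 0.072, 0.073, 0.072, 0.072, 0.073, 0.072, 0.073, 0.073, 0.072, 0.072, 0.074, 0.072, 0.074, 0.073, 0.073, -0.002, 0.0, -0.001, -0.001, 0.0, -0.0, -0.001, -0.001, -0.0, 0.0, 0.001, -0.001, -0.001, -0.001]
shaft px 445 978
ends [0.485  0.1826 0.062 ]
ends [0.4969 0.2227 0.062 ]
flange top 391.6987620357634 143.22971114167814 [0.48010003 0.17352684 0.0875805 ]
((71.87872314453125, 257.4963684082031), (33.92621994018555, 42.167869567871094), 119.14618682861328) [ 0.50836063 -0.15841669  0.05      ]
(0, 178, 176, 158) ((0.5261992812156677, -0.15012019872665405), (0.16119985282421112, 0.12083852291107178), 19.325607299804688) [[ 0.4301 -0.1198]
 [ 0.4701 -0.2338]
 [ 0.6223 -0.1805]
 [ 0.5823 -0.0664]]
screws [array([ 0.4788, -0.217 ,  0.05  ]), array([ 0.4495, -0.1309,  0.05  ]), array([ 0.5369, -0.0999,  0.05  ]), array([ 0.5661, -0.1868,  0.05  ])]
```

```bash
python3 drive.py '.005 .034 0 0 0 .15;.01 .068 0 0 0 .3;.016 .1 0 0 0 .45;.022 .134 0 0 0 .6;.028 .167 0 0 0 .75' .085
python3 drive.py '0 0 .01 0 0 .15;0 0 .02 0 0 .3;0 0 .03 0 0 .45;0 0 .04 0 0 .6;0 0 .05 0 0 .75'
python3 drive.py '0 0 .01 0 0 .075;0 0 .02 0 0 .075'
python3 drive.py '0 0 0 0 -.14 0;0 0 0 0 -.28 0;0 0 0 0 -.42 0;0 0 0 0 -.524 0;0 0 0 0 -.524 0'
cat >> h.py <<'E'
def delta(pos,zax,xax):
    "shift and turn from the present pose to the pose with these axes"
    from bench import r
    z=np.array(zax,float);z/=np.linalg.norm(z);x=np.array(xax,float);x-=z*(x@z);x/=np.linalg.norm(x)
    T=Ro.from_matrix(np.stack([x,np.cross(z,x),z],1));o=r.get_obs();R=Ro.from_rotvec(o["orientation"])
    print("shift",R.inv().apply(np.array(pos)-o["tcp_pos"]).round(4),"turn",(R.inv()*T).as_rotvec().round(3),"joints",o["joints"].round(2),"F",o["contact_force"].round(1))
E
python3 - <<'E'
from h import *
h=np.array([.285,.959,0]);h/=np.linalg.norm(h);a=np.pi/6;z=-np.sin(a)*h-np.cos(a)*np.array([0,0,1.])
g=np.array([.4909,.2022,.062]);delta(g-.054*z,z,h);delta(g-.134*z,z,h)
E
```

```text
clock: 2.05
tcp_pos: [0.5125, 0.2917, 0.3035]
orientation: [-1.552, -2.73, 0.001]
contact_force: [-0.2, 0.5, -1.0]
grip_width: 0.085
gripper_force: 0.0
clock: 2.55
tcp_pos: [0.5124, 0.2903, 0.253]
orientation: [-2.444, -1.972, 0.001]
contact_force: [-0.2, -0.1, 0.6]
grip_width: 0.0848
gripper_force: 0.0
clock: 2.75
tcp_pos: [0.5125, 0.2903, 0.2329]
orientation: [-2.511, -1.887, 0.002]
contact_force: [-0.0, 1.4, -0.2]
grip_width: 0.085
gripper_force: 0.0
clock: 3.25
tcp_pos: [0.5124, 0.2923, 0.2314]
orientation: [2.205, 1.668, -0.598]
contact_force: [-0.4, 0.6, -0.3]
grip_width: 0.0849
gripper_force: 0.0
shift [0.005  0.0046 0.139 ] turn [0.003 0.003 0.012] joints [-1.15  0.68  0.62  1.64 -0.03  1.33 -0.83] F [-0.4  0.6 -0.3]
shift [0.0047 0.0049 0.059 ] turn [0.003 0.003 0.012] joints [-1.15  0.68  0.62  1.64 -0.03  1.33 -0.83] F [-0.4  0.6 -0.3]
```

```bash
python3 drive.py '.005 .0046 .04 0 0 .012;.005 .0046 .08 0 0 .012;.005 .0046 .11 0 0 .012;.005 .0046 .13 0 0 .012;.005 .0046 .139 0 0 .012'
python3 drive.py '0 0 0 0 0 0;0 0 0 0 0 0;0 0 0 0 0 0;0 0 0 0 0 0;0 0 0 0 0 0' .0 50
python3 drive.py '0 0 0 0 0 0;0 0 0 0 0 0;0 0 0 0 0 0'
python3 - <<'E'
from h import *
grab("wrist","w2")
E
```

```text
clock: 3.75
tcp_pos: [0.4987, 0.2232, 0.1099]
orientation: [2.224, 1.646, -0.592]
contact_force: [-0.4, -0.1, -0.9]
grip_width: 0.0851
gripper_force: 0.0
clock: 4.25
tcp_pos: [0.4997, 0.2258, 0.1114]
orientation: [2.223, 1.646, -0.59]
contact_force: [-1.8, 1.5, 2.2]
grip_width: 0.0205
gripper_force: 48.5
clock: 4.55
tcp_pos: [0.4997, 0.2258, 0.1112]
orientation: [2.222, 1.646, -0.59]
contact_force: [-3.0, 4.1, 4.4]
grip_width: 0.02
gripper_force: 48.9
```

View pics/w2.png

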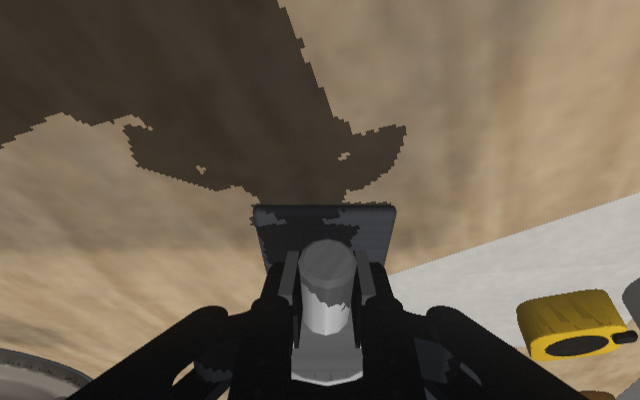

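The shaft sits between the pads, and the cradle's base shows behind it. Next I lift straight up.

```bash
python3 drive.py '-.01 0 -.017 0 0 0;-.025 0 -.043 0 0 0;-.045 0 -.078 0 0 0;-.065 0 -.113 0 0 0;-.085 0 -.147 0 0 0' - 80
python3 - <<'E'
from h import *
from bench import r
a=np.pi/6;s,c=np.sin(a),np.cos(a)
g=np.array([.57,.07,.15]);z=np.array([c,0,-s]);x=[s,0,c]
delta(g-.054*z,z,x)
o=r.get_obs();print(o["grip_width"],o["gripper_force"])
h=np.array([.285,.959,0]);h/=np.linalg.norm(h)
z=c*h+np.array([0,0,-s]);x=s*h+np.array([0,0,c]);delta(o["tcp_pos"],z,x)
E
```

```text
clock: 5.1
tcp_pos: [0.499, 0.2246, 0.2819]
orientation: [2.222, 1.644, -0.59]
contact_force: [-0.4, 0.5, -2.6]
grip_width: 0.0196
gripper_force: 78.1
shift [-0.0692  0.0674  0.1618] turn [-0.356  1.331  1.353] joints [-1.15  0.55  0.68  1.74  0.03  1.34 -0.8 ] F [-0.4  0.5 -2.6]
0.01961516702850663 78.11285307136131
shift [0. 0. 0.] turn [ 0.009  1.571 -0.004] joints [-1.15  0.55  0.68  1.74  0.03  1.34 -0.8 ] F [-0.4  0.5 -2.6]
```

```bash
R='0 0 0 -.027 .102 .104;0 0 0 -.055 .205 .208;0 0 0 -.082 .307 .312;0 0 0 -.11 .41 .416;0 0 0 -.137 .512 .52'
python3 drive.py '0 0 0 -.027 .102 .104;0 0 0 -.055 .205 .208;0 0 0 -.082 .307 .312;0 0 0 -.11 .41 .416;0 0 0 -.137 .512 .52' | tail -6
python3 drive.py '0 0 0 -.027 .102 .104;0 0 0 -.055 .205 .208;0 0 0 -.082 .307 .312;0 0 0 -.11 .41 .416;0 0 0 -.137 .512 .52' | tail -6
python3 - <<'E'
from h import *
a=np.pi/6;s,c=np.sin(a),np.cos(a)
g=np.array([.57,.07,.15]);z=np.array([c,0,-s]);x=[s,0,c]
delta(g-.054*z,z,x)
E
```

```text
clock: 5.6
tcp_pos: [0.4992, 0.2241, 0.2807]
orientation: [2.685, 1.146, 0.243]
contact_force: [0.3, -0.4, -2.8]
grip_width: 0.0195
gripper_force: 78.1
clock: 6.1
tcp_pos: [0.4972, 0.2207, 0.2792]
orientation: [2.809, 0.574, 0.953]
contact_force: [0.0, -0.5, -2.3]
grip_width: 0.0197
gripper_force: 78.3
shift [-0.0972  0.1232  0.0958] turn [-0.086  0.387  0.394] joints [-1.75  0.3   1.22  2.29  0.38  0.21 -2.13] F [ 0.  -0.5 -2.3]
```

Run:
```python
from h import *
a=np.pi/6;s,c=np.sin(a),np.cos(a)
for ang in (73.4,60,45):
  h=np.array([np.cos(np.radians(ang)),np.sin(np.radians(ang)),0]);Z=np.array([0,0,1.])
  g=np.array([.58,.11,.17]);z=c*h-s*Z;x=s*h+c*Z
  delta(g-.054*z,z,x)
im,d,c=load("w1");print([cast(c,u,v,0).round(3) for u,v in ((530,30),(555,270),(570,312),(360,365))])
```

```text
shift [-0.0562  0.1459  0.1063] turn [ 0.855  0.508 -0.485] joints [-1.75  0.3   1.22  2.29  0.38  0.21 -2.13] F [ 0.  -0.5 -2.3]
shift [-0.0618  0.1388  0.1002] turn [ 0.686  0.495 -0.32 ] joints [-1.75  0.3   1.22  2.29  0.38  0.21 -2.13] F [ 0.  -0.5 -2.3]
shift [-0.0659  0.1289  0.0944] turn [ 0.495  0.475 -0.138] joints [-1.75  0.3   1.22  2.29  0.38  0.21 -2.13] F [ 0.  -0.5 -2.3]
[array([0.43 , 0.336, 0.   ]), array([0.699, 0.334, 0.   ]), array([0.763, 0.346, 0.   ]), array([0.768, 0.078, 0.   ])]
```

```bash
python3 drive.py '-.012 .028 .02 .1 .07 -.045;-.024 .056 .04 .2 .14 -.09;-.036 .084 .06 .3 .21 -.135;-.05 .112 .08 .4 .28 -.18;-.062 .139 .1 .5 .35 -.225' | head -3
python3 - <<'E'
from h import *
a=np.pi/6;s,c=np.sin(a),np.cos(a)
for ang in (73.4,60,):
  h=np.array([np.cos(np.radians(ang)),np.sin(np.radians(ang)),0]);Z=np.array([0,0,1.])
  g=np.array([.58,.11,.17]);z=c*h-s*Z;x=s*h+c*Z
  delta(g-.054*z,z,x)
E
```

```text
clock: 6.6
tcp_pos: [0.5169, 0.1674, 0.2139]
orientation: [2.809, 0.693, 0.812]
shift [-0.0183  0.1057  0.0412] turn [ 0.785  0.612 -0.452] joints [-0.9   0.26  0.38  2.28  0.99  0.23 -2.57] F [ 0.7 -0.3 -3. ]
shift [-0.0238  0.098   0.0359] turn [ 0.624  0.598 -0.278] joints [-0.9   0.26  0.38  2.28  0.99  0.23 -2.57] F [ 0.7 -0.3 -3. ]
```

```bash
python3 drive.py '-.005 .02 .007 .1 .1 -.045;-.01 .04 .014 .2 .2 -.09;-.015 .06 .021 .3 .3 -.135;-.02 .08 .028 .4 .4 -.18;-.024 .098 .036 .5 .48 -.225' | head -3
cat > t.py <<'E'
from h import *
import sys
a=np.pi/6;s,c=np.sin(a),np.cos(a);Z=np.array([0,0,1.])
for ang in (73.4,60,):
  h=np.array([np.cos(np.radians(ang)),np.sin(np.radians(ang)),0])
  g=np.array([float(q) for q in sys.argv[1:4]]);z=c*h-s*Z;x=s*h+c*Z
  delta(g-.054*z,z,x)
E
python3 t.py .58 .11 .17
```

```text
clock: 7.1
tcp_pos: [0.5351, 0.1161, 0.1845]
orientation: [2.842, 0.862, 0.842]
shift [0.0011 0.0612 0.0005] turn [ 0.672  0.577 -0.395] joints [-0.06  0.33 -0.36  2.27  1.52  0.2  -2.81] F [-0.5 -0.6 -2.5]
shift [-0.0036  0.0525 -0.0043] turn [ 0.509  0.566 -0.224] joints [-0.06  0.33 -0.36  2.27  1.52  0.2  -2.81] F [-0.5 -0.6 -2.5]
```

```bash
python3 drive.py '0 .01 0 .08 .09 -.035;0 .02 0 .16 .18 -.07;0 .03 0 .24 .27 -.105;0 .04 0 .32 .36 -.14;0 .05 0 .4 .45 -.175' | head -3
python3 t.py .58 .11 .17
```

```text
clock: 7.6
tcp_pos: [0.5517, 0.0856, 0.1807]
orientation: [-2.613, -1.053, -0.953]
shift [ 0.0067  0.0263 -0.0129] turn [ 0.464  0.39  -0.298] joints [ 0.75  0.6  -1.07  2.22  1.69  0.17 -2.51] F [ 0.3  0.8 -3.9]
shift [ 0.0037  0.0164 -0.0163] turn [ 0.286  0.387 -0.143] joints [ 0.75  0.6  -1.07  2.22  1.69  0.17 -2.51] F [ 0.3  0.8 -3.9]
```

```bash
cat > kin.py <<'E'
from h import *
from scipy.optimize import least_squares
from itertools import product
D=[([-1.399,.477,.022,1.555,-.011,1.109,-.083],(.186,.648,.303),(-.438,-3.111,.003)),
([-.63,.2,.32,1.96,-.08,.98,1.01],(.4955,.1172,.3037),(-.438,-3.111,0)),
([-1.15,.68,.62,1.64,-.03,1.33,-.83],(.5124,.2923,.2314),(2.205,1.668,-.598)),
([-1.15,.55,.68,1.74,.03,1.34,-.8],(.499,.2246,.2819),(2.222,1.644,-.59)),
([-1.75,.3,1.22,2.29,.38,.21,-2.13],(.4972,.2207,.2792),(2.809,.574,.953)),
([-.9,.26,.38,2.28,.99,.23,-2.57],(.5169,.1674,.2139),(2.809,.693,.812)),
([-.06,.33,-.36,2.27,1.52,.2,-2.81],(.5351,.1161,.1845),(2.842,.862,.842)),
([.75,.6,-1.07,2.22,1.69,.17,-2.51],(.5517,.0856,.1807),(-2.613,-1.053,-.953))]
def fk(p,S,q):
    d,L1,L2,L3,o1,o7,e1,e2,w=p
    R=Ro.from_euler('z',S[0]*q[0]+o1);x=np.array([0,0,d])
    R=R*Ro.from_euler('y',q[1]);x=x+R.apply([0,0,L1])
    R=R*Ro.from_euler('z',S[1]*q[2]);x=x+R.apply([e1,0,0]);el=x
    R=R*Ro.from_euler('y',q[3]);x=x+R.apply([e2,0,L2])
    R=R*Ro.from_euler('z',S[2]*q[4]);wr=x
    R=R*Ro.from_euler('y',q[5]);x=x+R.apply([w,0,L3])
    return x,R*Ro.from_euler('z',S[3]*q[6]+o7),el,wr
def res(p,S):
    o=[]
    for q,x,rv in D:
        X,R,_,_=fk(p,S,q);o+=list(X-x)+list(.3*(R.inv()*Ro.from_rotvec(rv)).as_rotvec())
    return np.array(o)
def fit():
    best=None
    for S in product((1,-1),repeat=4):
        for o7 in (0,1.57,3.14,-1.57):
            f=least_squares(res,[.3,.4,.4,.25,0,o7,0,0,0],args=(S,))
            if best is None or f.cost<best[0]: best=(f.cost,S,f.x)
    return best
if __name__=="__main__":
    b=fit();print(b,np.abs(res(b[2],b[1])).max());pickle.dump(b,open("kin.pkl","wb"))
E
python3 kin.py
```

```text
(np.float64(0.0021688138367248963), (-1, -1, -1, -1), array([ 0.29857647,  0.48160308,  0.46423909,  0.20733652, -0.09064886,
        1.491166  ,  0.04224272, -0.01500348,  0.01132291])) 0.027372933389711473
```

```bash
python3 - <<'E'
s=open("kin.py").read()
s=s.replace("d,L1,L2,L3,o1,o7,e1,e2,w=p","d,L1,L2,L3,o1,o7,e1,e2,w,y1,y2,y3=p").replace("apply([0,0,L1])","apply([0,y1,L1])").replace("[e2,0,L2]","[e2,y2,L2]").replace("[w,0,L3]","[w,y3,L3]").replace("[.3,.4,.4,.25,0,o7,0,0,0]","[.36,.4,.4,.25,0,o7,0,0,0,0,0,0]")
open("kin.py","w").write(s)
E
python3 kin.py
cat > ik.py <<'E'
from kin import *
_,S,p=pickle.load(open("kin.pkl","rb"))
lo=np.array([-2.96,-.34,-1.41,.24,-1.37,.17,-2.96])+.06;hi=np.array([2.96,2.1,1.46,2.44,4.51,1.92,2.96])-.06
def ik(pos,R,q0):
    def f(q):
        X,Q,_,_=fk(p,S,q);return np.r_[(X-pos)*3,(Q.inv()*R).as_rotvec(),.01*(q-q0)]
    s=least_squares(f,np.clip(q0,lo+.01,hi-.01),bounds=(lo,hi));return s.x,np.abs(f(s.x)[:6]).max()
E
cat > srch.py <<'E'
from ik import *
a=np.pi/6;rng=np.random.default_rng(0);Z=np.array([0,0,1.])
seeds=[rng.uniform(lo,hi) for _ in range(12)]
for a in (.52,.78):
 for P in ((.58,.11),(.66,.2),(.56,.24)):
  for ang in (-20,20,60,90):
   for flip in (1,-1):
    h=np.array([np.cos(np.radians(ang)),np.sin(np.radians(ang)),0]);z=np.cos(a)*h-np.sin(a)*Z;x=flip*(np.sin(a)*h+np.cos(a)*Z)
    R=Ro.from_matrix(np.stack([x,np.cross(z,x),z],1));g=np.array([*P,.074])
    B=[]
    for q0 in seeds:
        q,e=ik(g-.054*z,R,q0);X,_,el,wr=fk(p,S,q)
        if e<.02 and el[2]>.2 and wr[2]>.08: B.append((np.min(np.r_[q-lo,hi-q]),q))
    if B:
        B=max(B,key=lambda t:t[0]);print(a,P,ang,flip,len(seeds),B[0].round(2),B[1].round(2))
E
timeout 300 python3 srch.py
```

```text
(np.float64(6.152684452710491e-05), (-1, -1, -1, -1), array([ 2.86242039e-01,  5.46188606e-01,  4.72291427e-01,  2.55579045e-01,
        1.43000774e-03,  1.57174654e+00,  1.40451517e-03,  3.86801288e-03,
        2.38979183e-03, -3.21853197e-02, -3.12187078e-02,  1.07924799e-04])) 0.004363592639485735
0.52 (0.58, 0.11) -20 1 12 0.04 [-0.27  0.77 -0.52  2.34  2.04  1.31  1.85]
0.52 (0.58, 0.11) -20 -1 12 0.05 [-0.06  0.86 -0.78  2.33  2.07  1.48 -1.16]
0.52 (0.58, 0.11) 60 1 12 0.05 [-0.05  0.76  0.23  2.22  4.4   1.14  1.32]
0.52 (0.58, 0.11) 60 -1 12 0.02 [ 0.09  0.74  0.06  2.21  4.43  1.02 -1.8 ]
0.52 (0.58, 0.11) 90 1 12 0.44 [ 0.53  0.89 -0.5   1.85 -0.87  0.91  0.87]
0.52 (0.58, 0.11) 90 -1 12 0.53 [ 0.63  0.93 -0.63  1.84 -0.75  0.85 -2.37]
0.52 (0.66, 0.2) -20 1 12 0.29 [-0.34  0.82 -0.5   2.09  1.95  1.24  2.04]
0.52 (0.66, 0.2) -20 -1 12 0.3 [-0.26  0.85 -0.6   2.08  1.97  1.31 -1.06]
0.52 (0.66, 0.2) 20 1 12 0.08 [-0.51  0.73  0.12  2.3   3.11  0.94  1.48]
0.52 (0.66, 0.2) 20 -1 12 0.07 [-0.58  0.74  0.2   2.31  3.14  0.95 -1.73]
0.52 (0.66, 0.2) 60 1 12 0.2 [-0.36  0.83  0
[... 1810 characters left out ...]
 -0.76  0.76  0.53]
0.78 (0.66, 0.2) 90 -1 12 0.17 [ 0.32  0.85 -0.56  1.7  -0.61  0.71 -2.73]
0.78 (0.56, 0.24) -20 1 12 0.24 [-0.22  0.76 -0.81  2.14  1.69  1.21  2.19]
0.78 (0.56, 0.24) -20 -1 12 0.23 [-0.32  0.71 -0.68  2.15  1.66  1.12 -0.98]
0.78 (0.56, 0.24) 20 1 12 0.03 [-0.16  0.6  -0.52  2.35  2.51  0.67  2.13]
0.78 (0.56, 0.24) 20 -1 12 0.01 [-0.53  0.55 -0.09  2.37  2.75  0.59 -1.39]
0.78 (0.56, 0.24) 60 1 12 0.12 [-0.57  0.64  0.41  2.26  4.27  0.82  1.06]
0.78 (0.56, 0.24) 60 -1 12 0.14 [-0.25  0.59  0.01  2.24  4.26  0.61 -1.98]
0.78 (0.56, 0.24) 90 1 12 0.33 [ 0.3   0.76 -0.59  1.95 -0.8   0.56  0.57]
0.78 (0.56, 0.24) 90 -1 12 0.23 [ 0.37  0.79 -0.68  1.94 -0.68  0.52 -2.67]
```

Run:
```python
from kin import *
from bench import r
seq=[(D[i][1],D[i][2]) for i in (7,6,5,4,3)]
for (x,a),(y,b) in zip(seq,seq[1:]):
    A=Ro.from_rotvec(a);print(A.inv().apply(np.subtract(y,x)).round(3),(A.inv()*Ro.from_rotvec(b)).as_rotvec().round(3))
```

```text
[ 0.01  -0.033  0.   ] [-0.217 -0.177  0.098]
[ 0.029 -0.046 -0.029] [-0.1   -0.038  0.075]
[ 0.041 -0.038 -0.066] [-0.028  0.085  0.084]
[ 0.004 -0.002 -0.001] [ 0.262 -0.933 -0.97 ]
```

```bash
cat > q.py <<'E'
from bench import r
import sys
o=r.get_obs();print(o["clock"].round(2),o["tcp_pos"].round(3),o["joints"].round(2),o["contact_force"].round(1))
E
python3 drive.py '.002 -.007 0 -.043 -.035 .02;.004 -.013 0 -.087 -.07 .04;.006 -.02 0 -.13 -.106 .06;.008 -.026 0 -.174 -.142 .08;.01 -.033 0 -.217 -.177 .098' >/dev/null; python3 q.py
python3 drive.py '.006 -.009 -.006 -.02 -.008 .015;.012 -.018 -.012 -.04 -.015 .03;.018 -.028 -.018 -.06 -.023 .045;.024 -.037 -.024 -.08 -.03 .06;.029 -.046 -.029 -.1 -.038 .075' >/dev/null; python3 q.py
python3 drive.py '.008 -.008 -.013 -.006 .017 .017;.016 -.015 -.026 -.011 .034 .034;.025 -.023 -.04 -.017 .051 .05;.033 -.03 -.053 -.022 .068 .067;.041 -.038 -.066 -.028 .085 .084' >/dev/null; python3 q.py
python3 drive.py '0 0 0 .027 -.1 -.1;0 0 0 .055 -.2 -.2;0 0 0 .083 -.3 -.3;0 0 0 .11 -.4 -.4;0 0 0 .137 -.5 -.5' ; python3 q.py
```

```text
clock: 9.6
tcp_pos: [0.4988, 0.2212, 0.2804]
orientation: [2.647, 1.193, 0.124]
contact_force: [-0.4, -0.1, -2.7]
grip_width: 0.0194
gripper_force: 78.7Traceback (most recent call last):
  File "q.py", line 3, in <module>
    o=r.get_obs();print(o["clock"].round(2),o["tcp_pos"].round(3),o["joints"].round(2),o["contact_force"].round(1))
                        ^^^^^^^^^^^^^^^^
AttributeError: 'float' object has no attribute 'round'
Traceback (most recent call last):
  File "q.py", line 3, in <module>
    o=r.get_obs();print(o["clock"].round(2),o["tcp_pos"].round(3),o["joints"].round(2),o["contact_force"].round(1))
                        ^^^^^^^^^^^^^^^^
AttributeError: 'float' object has no attribute 'round'
Traceback (most recent call last):
  File "q.py", line 3, in <module>
    o=r.get_obs();print(o["clock"].round(2),o["tcp_pos"].round(3),o["joints"].round(2),o["contact_force"].round(1))
                        ^^^^^^^^^^^^^^^^
AttributeError: 'float' object has no attribute 'round'
Traceback (most recent call last):
  File "q.py", line 3, in <module>
    o=r.get_obs();print(o["clock"].round(2),o["tcp_pos"].round(3),o["joints"].round(2),o["contact_force"].round(1))
                        ^^^^^^^^^^^^^^^^
AttributeError: 'float' object has no attribute 'round'
```

```bash
sed -i 's/o\["clock"\].round(2)/round(o["clock"],2)/' q.py; python3 q.py
python3 - <<'E'
from h import *
delta([.54,.08,.31],[0,0,-1],[0,1,0])
E
```

```text
9.6 [0.499 0.221 0.28 ] [ 0.3   0.58 -1.26  1.88  0.85  1.25 -2.01] [-0.4 -0.1 -2.7]
shift [-0.0787  0.1277  0.0035] turn [ 0.232  0.108 -0.72 ] joints [ 0.3   0.58 -1.26  1.88  0.85  1.25 -2.01] F [-0.4 -0.1 -2.7]
```

```bash
python3 drive.py '-.016 .025 0 .046 .02 -.14;-.032 .05 0 .092 .04 -.28;-.048 .076 0 .14 .065 -.42;-.064 .1 0 .19 .09 -.56;-.079 .128 .003 .232 .108 -.7'>/dev/null; python3 q.py
python3 t.py .58 .11 .2;python3 - <<'E'
from h import *
from ik import *
from bench import r
a=np.pi/6;s,c=.5,.866;o=r.get_obs()
z=np.array([0,c,-s]);x=np.array([0,s,c]);delta(np.array([.58,.11,.2])-.054*z,z,x)
R=Ro.from_matrix(np.stack([x,np.cross(z,x),z],1))
print([t.round(2) if hasattr(t,"round") else t for t in ik(np.array([.58,.11,.2])-.054*z,R,o["joints"])])
E
```

```text
10.1 [0.539 0.082 0.31 ] [ 0.72  0.63 -1.38  1.81  0.66  1.25 -0.91] [ 0.8 -0.1 -2.1]
shift [-0.0144  0.0274  0.0838] turn [-0.102  1.042  0.216] joints [ 0.72  0.63 -1.38  1.81  0.66  1.25 -0.91] F [ 0.8 -0.1 -2.1]
shift [-0.0107  0.0172  0.0836] turn [-0.224  1.025  0.428] joints [ 0.72  0.63 -1.38  1.81  0.66  1.25 -0.91] F [ 0.8 -0.1 -2.1]
shift [-0.0155  0.0409  0.084 ] turn [ 0.05   1.049 -0.047] joints [ 0.72  0.63 -1.38  1.81  0.66  1.25 -0.91] F [ 0.8 -0.1 -2.1]
[array([ 1.01,  1.12, -1.35,  1.81,  0.04,  0.83, -0.06]), np.float64(0.0)]
```

```bash
python3 drive.py '-.002 .006 .012 0 .148 0;-.004 .012 .024 .01 .296 -.01;-.006 .018 .036 .02 .444 -.02;-.009 .024 .048 .03 .592 -.03;-.011 .029 .06 .04 .74 -.035'>/dev/null; python3 q.py
cat > u.py <<'E'
from h import *
import sys
z=np.array([0,.866,-.5]);delta(np.array([float(q) for q in sys.argv[1:4]])-.054*z,z,[0,.5,.866])
E
python3 u.py .58 .11 .2
```

```text
10.6 [0.569 0.068 0.25 ] [ 0.98  0.94 -1.39  1.84  0.27  0.86 -0.37] [ 0.2  0.3 -4.2]
shift [-0.0185  0.011   0.0141] turn [ 0.017  0.307 -0.018] joints [ 0.98  0.94 -1.39  1.84  0.27  0.86 -0.37] F [ 0.2  0.3 -4.2]
```

Working. I'll finish the turn and then check the spindle from the side camera.

```bash
python3 drive.py '-.006 .004 .005 .005 .1 -.005;-.012 .008 .01 .01 .2 -.01;-.018 .011 .014 .017 .307 -.018;-.018 .011 .014 .017 .307 -.018;-.018 .011 .014 .017 .307 -.018'>/dev/null; python3 q.py;python3 u.py .58 .11 .1
python3 - <<'E'
from h import *
im,d,c=grab("scene","s1");im2,_,_=grab("side","s2")
K=c["camera_matrix"]
def px(c,X):
    q=c["R"]@np.array(X)+c["t"];q=c["camera_matrix"]@q;return (q[:2]/q[2]).astype(int)
def crop(im,p): return cv2.resize(im[max(p[1]-50,0):p[1]+50,p[0]-50:p[0]+50],(400,400),interpolation=2)
p=px(c,[.58,.11,.18]);p2=px(load("s2")[2],[.58,.11,.18]);print(p,p2)
cv2.imwrite("pics/c1.png",np.hstack([crop(im,p),crop(im2,p2)]))
E
```

```text
11.1 [0.579 0.065 0.227] [ 1.02  1.16 -1.39  1.82  0.11  0.83 -0.13] [ 0.3  0.1 -2.1]
shift [-0.087   0.0014  0.0493] turn [-0.003  0.005 -0.002] joints [ 1.02  1.16 -1.39  1.82  0.11  0.83 -0.13] F [ 0.3  0.1 -2.1]
[297 130] [292 220]
```

View pics/c1.png

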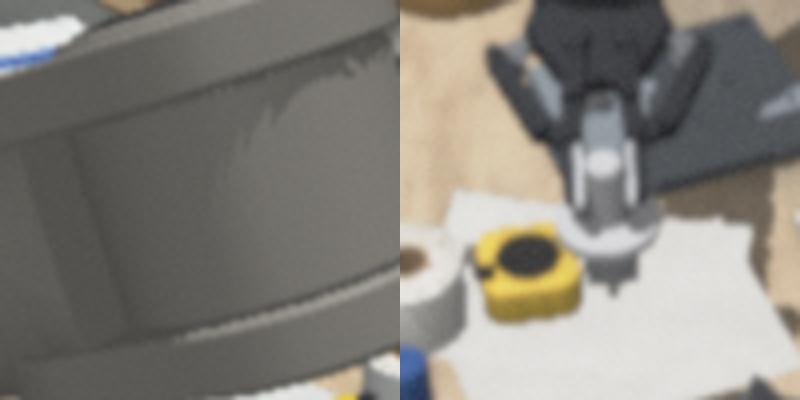

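The right half shows the spindle upright in the hand, key down, over the clear white paper, with the tape measure to its left. I'm lowering it.

```bash
python3 drive.py '-.03 0 .017 0 0 0;-.06 0 .035 0 0 0;-.08 0 .046 0 0 0;-.0935 0 .054 0 0 0;-.0996 0 .0575 0 0 0'>/dev/null; python3 q.py
python3 drive.py '-.0035 0 .002 0 0 0;-.0035 0 .002 0 0 0'>/dev/null; python3 q.py
python3 drive.py '-.0026 0 .0015 0 0 0;-.0026 0 .0015 0 0 0'>/dev/null; python3 q.py
python3 - <<'E'
from h import *
im,d,c=grab("side","s3");P=cloud(d,c)
m=(d>0)&(abs(P[...,0]-.58)<.05)&(abs(P[...,1]-.11)<.05)&(P[...,2]>.035)&(P[...,2]<.2)
q=P[m];H=np.histogram(q[:,2],np.arange(.035,.12,.004));print(H[0],H[1].round(3))
E
```

```text
11.7 [0.578 0.065 0.112] [ 0.98  1.3  -1.27  1.83  0.2   0.74 -0.04] [-0.2  0.4 -1.2]
11.9 [0.579 0.065 0.109] [ 0.98  1.3  -1.26  1.83  0.2   0.74 -0.04] [ 1.  -0.1 -2. ]
12.1 [0.579 0.064 0.105] [ 0.98  1.31 -1.26  1.83  0.21  0.74 -0.04] [-0.1 -0.1 -2.3]
[  0   0   6  28 151  66   7  11  15  14  29  42  52  52  74  78  57  80
  65  60  68] [0.035 0.039 0.043 0.047 0.051 0.055 0.059 0.063 0.067 0.071 0.075 0.079
 0.083 0.087 0.091 0.095 0.099 0.103 0.107 0.111 0.115 0.119]
```

```bash
for i in 1 2 ; do :; done
python3 drive.py '-.0009 0 .0005 0 0 0;-.0009 0 .0005 0 0 0'>/dev/null; python3 q.py
python3 drive.py '-.0009 0 .0005 0 0 0;-.0009 0 .0005 0 0 0'>/dev/null; python3 q.py
python3 drive.py '-.0009 0 .0005 0 0 0;-.0009 0 .0005 0 0 0'>/dev/null; python3 q.py
```

```text
12.35 [0.578 0.064 0.104] [ 0.98  1.31 -1.26  1.83  0.21  0.74 -0.04] [ 0.4 -0.2 -2. ]
12.55 [0.579 0.064 0.103] [ 0.98  1.31 -1.26  1.83  0.21  0.74 -0.04] [-0.1  0.5 -0.6]
12.75 [0.579 0.065 0.103] [ 0.98  1.31 -1.26  1.83  0.21  0.74 -0.03] [-1.4 -2.2  5.4]
```

```bash
python3 drive.py '0 0 0 0 0 0;0 0 0 0 0 0;0 0 0 0 0 0;0 0 0 0 0 0' .06>/dev/null; python3 q.py
python3 drive.py '0 0 -.02 0 0 0;0 0 -.05 0 0 0;0 0 -.09 0 0 0;0 0 -.13 0 0 0;0 0 -.16 0 0 0' .085; python3 q.py
python3 - <<'E'
from h import *
im,d,c=grab("side","s4");P=cloud(d,c)
m=(d>0)&(abs(P[...,0]-.58)<.05)&(abs(P[...,1]-.11)<.05)&(P[...,2]>.035)&(P[...,2]<.13)
q=P[m];H=np.histogram(q[:,2],np.arange(.035,.12,.004));print(H[0],q[q[:,2]>.086].mean(0),(q[:,2]>.086).sum())
delta([.58,.05,.3],[0,0,-1],[0,1,0]);delta([.58,.05,.3],[0,0,-1],[-1,0,0])
E
```

```text
13.15 [0.578 0.064 0.102] [ 0.98  1.31 -1.26  1.83  0.21  0.74 -0.03] [ 0.3 -0.   0. ]
clock: 13.65
tcp_pos: [0.5793, -0.0764, 0.1832]
orientation: [-1.586, -1.585, -0.911]
contact_force: [1.2, 0.4, -0.6]
grip_width: 0.0847
gripper_force: 0.0
13.65 [ 0.579 -0.076  0.183] [ 1.17  1.23 -1.33  1.7   0.14  1.05  0.02] [ 1.2  0.4 -0.6]
[  0   2  17  94 188  17   9  11   6  10  14   7  15  13  40   8   0   0
   0   0   0] [0.5757962  0.11759498 0.09199971] 67
shift [ 0.1651 -0.0019  0.055 ] turn [ 0.004 -1.043 -0.005] joints [ 1.17  1.23 -1.33  1.7   0.14  1.05  0.03] F [ 1.3 -3.8  0.8]
shift [ 0.1651 -0.0019  0.055 ] turn [ 0.816 -0.809 -1.419] joints [ 1.17  1.23 -1.33  1.7   0.14  1.05  0.03] F [ 1.3 -3.8  0.8]
```

```bash
python3 drive.py '.033 0 .011 0 -.148 0;.066 0 .022 0 -.296 0;.099 0 .033 0 -.444 0;.132 0 .044 0 -.592 0;.165 0 .055 0 -.74 0'>/dev/null; python3 q.py
python3 - <<'E'
from h import *
delta([.56,.06,.36],[0,0,-1],[0,1,0])
E
```

```text
14.2 [0.579 0.058 0.299] [ 0.77  0.62 -1.19  1.75  0.33  1.05 -0.47] [ 0.7  0.9 -1.9]
shift [ 0.0204 -0.0186 -0.0577] turn [-0.    -0.299  0.002] joints [ 0.77  0.62 -1.19  1.75  0.33  1.05 -0.47] F [ 0.7  0.9 -1.9]
```

```bash
python3 drive.py '.01 -.009 -.03 0 -.15 0;.02 -.018 -.057 0 -.299 0;.02 -.018 -.057 0 -.299 0;.02 -.018 -.057 0 -.299 0'>/dev/null; python3 q.py
python3 - <<'E'
from h import *
grab("wrist","w3")
E
```

```text
14.6 [0.561 0.06  0.358] [ 0.63  0.46 -1.13  1.71  0.43  1.25 -0.59] [-1.3 -0.3 -0.3]
```

View pics/w3.png

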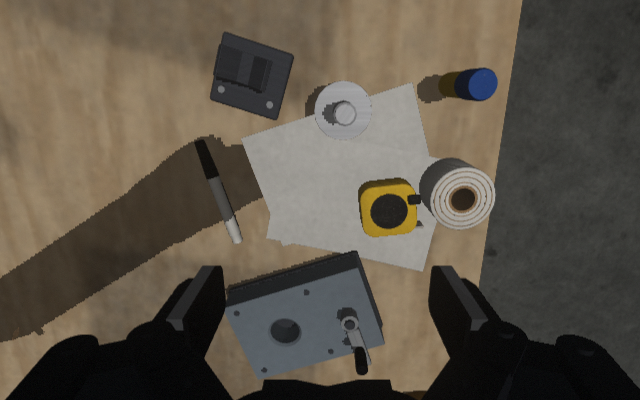

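The spindle stands with its shaft top at (344,113) and flange centre at (343,110). The bore is at (286,332), its screws at (238,313), (306,292), (331,350) and (264,370), the keeper pivot at (349,322) and the pin top at about (361,362).

Run:
```python
from h import *
im,d,c=load("w3");P=cloud(d,c);g=cv2.cvtColor(im,6);V,U=np.mgrid[:400,:640]
m=(abs(P[...,2]-.094)<.004)&(d>0)&(abs(U-343)<35)&(abs(V-112)<35);print("shaft top",m.sum(),U[m].mean(),V[m].mean(),cast(c,U[m].mean(),V[m].mean(),.094))
m=(P[...,2]>.045)&(d>0)&(abs(U-343)<40)&(abs(V-112)<40)
cs,_=cv2.findContours(m.astype(np.uint8),0,1);e=cv2.fitEllipse(max(cs,key=cv2.contourArea));print("flange",e,cast(c,*e[0],.052))
w=g[300:365,255:320];m=(w<70).astype(np.uint8)
cs,_=cv2.findContours(m,0,1);e=cv2.fitEllipse(max(cs,key=cv2.contourArea));print("hole",e,cast(c,e[0][0]+255,e[0][1]+300,.05))
S=[]
for u,v in ((238,313),(306,292),(264,370),(331,350)):
    w=g[v-6:v+7,u-6:u+7].astype(float);k=np.clip(np.median(w)-15-w,0,None);yy,xx=np.mgrid[-6:7,-6:7]
    S.append(cast(c,u+(k*xx).sum()/k.sum(),v+(k*yy).sum()/k.sum(),.05))
S=np.array(S);print(S.round(4),S.mean(0));a=S[1]-S[0]+S[3]-S[2];print("ang",np.degrees(np.arctan2(a[1],a[0])))
m=(P[...,2]>.09)&(P[...,2]<.11)&(d>0)&(abs(U-361)<15)&(abs(V-358)<25);print("pin",m.sum(),U[m].mean(),V[m].mean(),P[m].mean(0),cast(c,361,366,.1025),cast(c,360,350,.1025))
print("pivot",cast(c,349,322,.07))
```

```text
shaft top 440 344.52272727272725 113.37045454545455 [0.57610999 0.11468132 0.094     ]
flange ((342.66937255859375, 109.6347885131836), (56.93196105957031, 58.685428619384766), 11.761369705200195) [0.57614236 0.11528357 0.052     ]
hole ((30.28902244567871, 30.83494758605957), (23.903100967407227, 30.434797286987305), 99.78426361083984) [ 0.509065   -0.15711067  0.05      ]
[[ 0.4489 -0.131   0.05  ]
 [ 0.5358 -0.1006  0.05  ]
 [ 0.479  -0.2182  0.05  ]
 [ 0.5662 -0.1875  0.05  ]] [ 0.50749454 -0.15932638  0.05      ]
ang 19.331208560793517
pin 187 361.09090909090907 365.7165775401069 [ 0.60068515 -0.16504768  0.09950044] [ 0.60023532 -0.16271537  0.1025    ] [ 0.59834959 -0.14079617  0.1025    ]
pivot [ 0.5877194 -0.1284466  0.07     ]
```

```bash
python3 - <<'E'
from h import *
delta([.5761,.1150,.130],[0,0,-1],[0,1,0])
E
python3 drive.py '.02 .006 .02 0 0 0;.04 .012 .05 0 0 0;.0555 .015 .08 0 0 0;.0555 .015 .12 0 0 0;.0555 .015 .14 0 0 0' .085 >/dev/null;python3 - <<'E'
from h import *
delta([.5761,.1150,.130],[0,0,-1],[0,1,0])
E
```

```text
shift [0.0556 0.0163 0.2271] turn [-0.003 -0.006  0.003] joints [ 0.63  0.46 -1.12  1.71  0.43  1.25 -0.59] F [-0.2  0.1 -0.7]
shift [0.0019 0.0032 0.0822] turn [-0.01  -0.006  0.001] joints [ 0.42  0.64 -1.    1.81  0.61  1.05 -0.81] F [-0.7  0.2 -0.4]
```

```bash
python3 drive.py '.002 .003 .03 -.01 -.006 0;.002 .003 .055 -.01 -.006 0;.002 .003 .073 -.01 -.006 0;.002 .003 .082 -.01 -.006 0;.002 .003 .082 -.01 -.006 0' - >/dev/null;python3 - <<'E'
from h import *
delta([.5761,.1150,.130],[0,0,-1],[0,1,0])
E
python3 drive.py '0 0 0 0 0 0;0 0 0 0 0 0;0 0 0 0 0 0;0 0 0 0 0 0;0 0 0 0 0 0' 0 40; python3 drive.py '0 0 -.02 0 0 0;0 0 -.05 0 0 0;0 0 -.09 0 0 0;0 0 -.13 0 0 0;0 0 -.13 0 0 0'
python3 - <<'E'
from h import *
grab("side","s5")
from bench import r
o=r.get_obs();R=Ro.from_rotvec(o["orientation"]);g=o["tcp_pos"]
delta([.508,-.1588,.26],[0,0,-1],[0,1,0])
E
```

```text
shift [-0.0012 -0.0017  0.0042] turn [0.004 0.    0.001] joints [ 0.35  0.73 -0.91  1.85  0.73  0.92 -0.9 ] F [-0.6 -0.4  0.2]
clock: 16.15
tcp_pos: [0.5787, 0.1173, 0.1366]
orientation: [2.214, 2.22, 0.009]
contact_force: [-0.1, 0.1, 2.4]
grip_width: 0.0206
gripper_force: 39.0
clock: 16.65
tcp_pos: [0.5793, 0.1193, 0.2728]
orientation: [2.211, 2.217, 0.021]
contact_force: [0.8, 0.4, -1.9]
grip_width: 0.0205
gripper_force: 39.7
shift [-0.2768 -0.0711  0.0087] turn [ 0.013 -0.001  0.003] joints [ 0.44  0.58 -1.04  1.76  0.56  1.12 -0.77] F [-0.6  0.4 -2.9]
```

Run:
```python
from h import *
from bench import r
o=r.get_obs();print(o["tcp_pos"].round(4))
im,d,c=grab("wrist","w4")
R=Ro.from_rotvec(o["orientation"]);P=cloud(d,c);T=R.inv().apply((P-o["tcp_pos"]).reshape(-1,3)).reshape(P.shape)
m=(d>0)&(T[...,2]>.068)&(T[...,2]<.085)&(abs(T[...,1])<.05)&(abs(T[...,0])<.05)
ys,xs=np.where(m);print(m.sum(),xs.min(),xs.max(),ys.min(),ys.max(),np.median(T[m][:,2]))
q=T[m];print(q.min(0).round(4),q.max(0).round(4))
cv2.imwrite("pics/w4c.png",np.hstack([im[180:400,180:460],cv2.cvtColor((m*255).astype(np.uint8)[180:400,180:460],8)]))
```

```text
[0.5783 0.1182 0.2698]
5118 264 386 204 277 0.08371221801917161
[-0.0079 -0.0306  0.068 ] [0.0272 0.0286 0.085 ]
```

View pics/w4c.png

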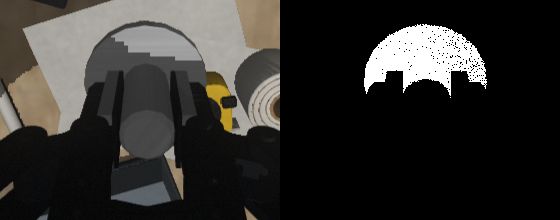

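The crop shows the flange disc under the fingers and the shaft held centrally between the pads.

```bash
cat > held.py <<'E'
from h import *
from bench import r
from scipy.optimize import least_squares
def held(tag):
    o=r.get_obs();R=Ro.from_rotvec(o["orientation"]);im,d,c=grab("wrist",tag)
    P=cloud(d,c);T=R.inv().apply((P-o["tcp_pos"]).reshape(-1,3)).reshape(P.shape)
    m=(d>0)&(abs(T[...,2]-.084)<.005)&(abs(T[...,1])<.045)&(T[...,0]>-.01)&(T[...,0]<.05)
    # outer boundary: topmost pixel of each column on the fitted plane
    zf=np.median(T[m][:,2]);b=[]
    for u in np.unique(np.where(m)[1]):
        v=np.where(m[:,u])[0].min();p=cast(c,u,v,0);C=-c["R"].T@c["t"];C=R.inv().apply(C-o["tcp_pos"]);dd=R.inv().apply(p-o["tcp_pos"])-C
        b.append((C+dd*(zf-C[2])/dd[2])[:2])
    b=np.array(b);f=least_squares(lambda q:np.hypot(*(b-q).T)-.03,[0,0],loss="soft_l1",f_scale=.001)
    print("zf",zf,"centre in tool",f.x.round(4),"rms",np.sqrt(np.mean(f.fun**2)).round(4));w=o["tcp_pos"]+R.apply([*f.x,zf]);print("world",w.round(4));return f.x
if __name__=="__main__": held("w5")
E
python3 held.py
```

```text
zf 0.08392227778603477 centre in tool [-0.0019 -0.0011] rms 0.0003
world [0.5772 0.1153 0.1836]
```

```bash
python3 drive.py '-.035 -.009 0 0 0 0;-.08 -.02 0 0 0 0;-.125 -.031 0 0 0 0;-.17 -.042 0 0 0 0;-.215 -.054 0 0 0 0'>/dev/null
python3 drive.py '-.03 -.0075 0 0 0 0;-.05 -.013 .02 0 0 0;-.06 -.0152 .04 0 0 0;-.06 -.0152 .05 0 0 0;-.06 -.0152 .05 0 0 0'>/dev/null
python3 held.py
python3 - <<'E'
from h import *
delta([.5091,-.1569,.206],[0,0,-1],[0,1,0])
E
```

```text
zf 0.08386758847507819 centre in tool [-0.0018 -0.0011] rms 0.0003
world [ 0.5071 -0.159   0.1297]
shift [-0.0002  0.0002  0.0088] turn [ 0.006 -0.001  0.004] joints [ 0.98  0.56 -1.03  1.93  0.58  0.98 -0.32] F [ 0.3  0.1 -1.7]
```

```bash
python3 drive.py '0 .0006 .012 .006 0 .004;0 .0006 .022 .006 0 .004;0 .0006 .025 .006 0 .004;0 .0006 .025 .006 0 .004'>/dev/null; python3 q.py
python3 drive.py '0 0 .005 0 0 0;0 0 .01 0 0 0;0 0 .01 0 0 0'>/dev/null; python3 q.py
python3 drive.py '0 0 .005 0 0 0;0 0 .01 0 0 0;0 0 .01 0 0 0'>/dev/null; python3 q.py
```

```text
18.25 [ 0.51  -0.158  0.19 ] [ 0.95  0.59 -1.    1.95  0.62  0.94 -0.36] [-0.4 -0.6 -2. ]
18.55 [ 0.51  -0.158  0.18 ] [ 0.94  0.61 -0.98  1.95  0.63  0.93 -0.37] [-0.3 -0.6 -2.7]
18.85 [ 0.51  -0.158  0.17 ] [ 0.93  0.62 -0.97  1.96  0.65  0.91 -0.38] [-0.5  0.7 -3. ]
```

```bash
python3 drive.py '0 0 .004 0 0 0;0 0 .008 0 0 0;0 0 .012 0 0 0;0 0 .012 0 0 0'>/dev/null; python3 q.py
python3 drive.py '0 0 .002 0 0 0;0 0 .004 0 0 0;0 0 .004 0 0 0'>/dev/null; python3 q.py
python3 drive.py '0 0 .001 0 0 0;0 0 .003 0 0 0;0 0 .003 0 0 0'>/dev/null; python3 q.py
```

```text
19.25 [ 0.51  -0.158  0.158] [ 0.91  0.63 -0.96  1.97  0.67  0.89 -0.4 ] [-0.2  2.1 -3. ]
19.55 [ 0.51  -0.158  0.154] [ 0.91  0.64 -0.95  1.97  0.68  0.89 -0.4 ] [-0.7  2.4 -2.7]
19.85 [ 0.51  -0.158  0.152] [ 0.91  0.64 -0.95  1.97  0.68  0.88 -0.41] [-2.3  4.4  0.6]
```

```bash
python3 drive.py '.0008 0 .001 0 0 0;.0008 0 .002 0 0 0;.0008 0 .0025 0 0 0'>/dev/null; python3 q.py
python3 drive.py '0 -.0001 0 0 0 -.06;.0001 -.0002 0 0 0 -.12;.0002 -.0003 0 0 0 -.18;.0003 -.0004 0 0 0 -.24;.0003 -.0005 0 0 0 -.3'>/dev/null; python3 q.py
```

```text
20.15 [ 0.511 -0.157  0.151] [ 0.9   0.64 -0.95  1.97  0.68  0.88 -0.41] [-9.9  3.1 26.3]
20.65 [ 0.51  -0.157  0.151] [ 0.95  0.67 -1.01  1.97  0.73  0.92 -0.15] [-10.4   3.   25. ]
```

```bash
python3 drive.py '0 -.0008 -.0005 0 0 -.06;.0001 -.0009 -.0005 0 0 -.12;.0002 -.001 -.0005 0 0 -.18;.0003 -.0011 -.0005 0 0 -.24;.0003 -.0012 -.0005 0 0 -.3'>/dev/null; python3 q.py
python3 drive.py '0 -.0001 0 0 0 -.06;.0001 -.0002 0 0 0 -.12;.0002 -.0003 0 0 0 -.18;.0003 -.0004 0 0 0 -.24;.0003 -.0005 0 0 0 -.3'; python3 q.py
```

```text
21.15 [ 0.508 -0.157  0.151] [ 0.98  0.71 -1.07  1.97  0.78  0.95  0.11] [-8.2  1.5 19.9]
clock: 21.65
tcp_pos: [0.5078, -0.1576, 0.1511]
orientation: [1.034, 2.964, -0.004]
contact_force: [-8.6, 1.6, 19.3]
grip_width: 0.0206
gripper_force: 42.2
21.65 [ 0.508 -0.158  0.151] [ 1.02  0.74 -1.13  1.97  0.83  0.99  0.37] [-8.6  1.6 19.3]
```

```bash
sed -i 's/,o\["contact_force"\]/,o["moment"].round(2),o["contact_force"]/' q.py
python3 drive.py '0 -.0001 0 0 0 -.06;.0001 -.0002 0 0 0 -.12;.0002 -.0003 0 0 0 -.18;.0003 -.0004 0 0 0 -.24;.0003 -.0005 0 0 0 -.3'>/dev/null; python3 q.py
python3 drive.py '0 -.0001 0 0 0 -.06;.0001 -.0002 0 0 0 -.12;.0002 -.0003 0 0 0 -.18;.0003 -.0004 0 0 0 -.24;.0003 -.0005 0 0 0 -.3'>/dev/null; python3 q.py; python3 held.py
```

```text
22.15 [ 0.507 -0.158  0.149] [ 1.05  0.79 -1.19  1.97  0.88  1.02  0.64] [ 0.62  0.54 -0.11] [-2.3  2.6 -1.8]
22.65 [ 0.507 -0.159  0.149] [ 1.08  0.82 -1.24  1.97  0.92  1.06  0.91] [ 0.03  0.12 -0.38] [-0.7 -0.7 -1.6]
zf 0.08392045434130224 centre in tool [-0.0008  0.0006] rms 0.0004
world [ 0.5077 -0.1588  0.0653]
```

```bash
python3 drive.py '0 0 .001 0 0 .05;0 0 .002 0 0 .1;0 0 .0035 0 0 .1;0 0 .0035 0 0 .1'>/dev/null; python3 q.py
python3 drive.py '0 0 .0015 0 0 0;0 0 .003 0 0 0;0 0 .003 0 0 0'>/dev/null; python3 q.py
```

```text
23.1 [ 0.507 -0.158  0.146] [ 1.06  0.82 -1.22  1.97  0.91  1.04  0.81] [-0.23  0.04 -0.02] [-0.1 -0.8 -2.2]
23.4 [ 0.507 -0.158  0.143] [ 1.06  0.82 -1.21  1.97  0.92  1.04  0.81] [-0.77  0.47 -0.03] [-3.1 -3.1  3.1]
```

```bash
python3 drive.py '0 0 .0007 0 0 0;0 0 .0012 0 0 0;0 0 .0012 0 0 0'>/dev/null; python3 q.py
python3 drive.py '0 0 0 0 0 0;0 0 0 0 0 0;0 0 0 0 0 0' .045 >/dev/null
python3 drive.py '0 0 -.02 0 0 0;0 0 -.05 0 0 0;0 0 -.1 0 0 0;0 0 -.15 0 0 0;0 0 -.17 0 0 0'; python3 q.py
python3 - <<'E'
from h import *
im,d,c=grab("side","s6");P=cloud(d,c)
m=(d>0)&(np.hypot(P[...,0]-.508,P[...,1]+.159)<.04)&(P[...,2]>.03)
H=np.histogram(P[m][:,2],np.arange(.04,.12,.003));print(list(zip(H[1].round(3),H[0])))
im,d,c=grab("wrist","w6");P=cloud(d,c)
for lo,hi,z in ((.096,.106,.1),(.055,.062,.058)):
    m=(d>0)&(np.hypot(P[...,0]-.508,P[...,1]+.159)<.033)&(P[...,2]>lo)&(P[...,2]<hi);print(m.sum(),np.median(P[m],0) if m.any() else 0)
E
```

```text
23.7 [ 0.507 -0.158  0.143] [ 1.06  0.82 -1.21  1.98  0.92  1.04  0.81] [-0.91  1.42 -0.02] [-7.9 -4.2 14.4]
clock: 24.5
tcp_pos: [0.5082, -0.1563, 0.3163]
orientation: [0.268, 3.122, 0.0]
contact_force: [1.2, 0.7, -0.5]
grip_width: 0.045
gripper_force: 0.0
24.5 [ 0.508 -0.156  0.316] [ 1.19  0.59 -1.38  1.83  0.62  1.24  1.03] [-0.01  0.03  0.02] [ 1.2  0.7 -0.5]
[(np.float64(0.04), np.int64(0)), (np.float64(0.043), np.int64(4)), (np.float64(0.046), np.int64(43)), (np.float64(0.049), np.int64(81)), (np.float64(0.052), np.int64(41)), (np.float64(0.055), np.int64(97)), (np.float64(0.058), np.int64(62)), (np.float64(0.061), np.int64(9)), (np.float64(0.064), np.int64(7)), (np.float64(0.067), np.int64(6)), (np.float64(0.07), np.int64(6)), (np.float64(0.073), np.int64(9)), (np.float64(0.076), np.int64(6)), (np.float64(0.079), np.int64(7)), (np.float64(0.082), np.int64(4)), (np.float64(0.085), np.int64(6)), (np.float64(0.088), np.int64(11)), (np.float64(0.091), np.int64(7)), (np.float64(0.094), np.int64(8)), (np.float64(0.097), np.int64(23)), (np.float64(0.1), np.int64(4)), (np.float64(0.103), np.int64(1)), (np.float64(0.106), np.int64(0)), (np.float64(0.109), np.int64(0)), (np.float64(0.112), np.int64(0)), (np.float64(0.115), np.int64(0))]
512 [ 0.50705478 -0.15809407  0.10028151]
2323 [ 0.50221856 -0.15645325  0.05855603]
```

View pics/w6.png

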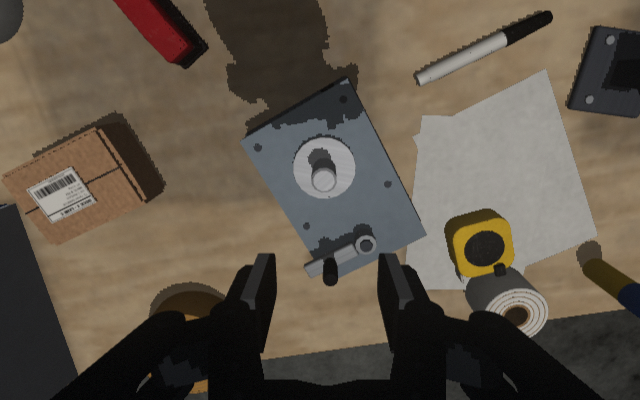

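The spindle is seated: the shaft top reads z = 0.100 at about (322,180) and the flange top 0.058. The keeper is still open, with its pivot at (365,245) and pin at (330,272). Now the keeper.

```bash
python3 - <<'E'
from h import *
im,d,c=load("w6");P=cloud(d,c);V,U=np.mgrid[:400,:640]
m=(d>0)&(P[...,2]>.095)&(P[...,2]<.108)&(abs(U-330)<15)&(abs(V-270)<18);print("pin",m.sum(),P[m].mean(0),cast(c,U[m].mean(),V[m].mean(),.1025))
E
cat > k.py <<'E'
from h import *
import sys
ph,z=np.radians(float(sys.argv[1])),float(sys.argv[2]);pv=np.array([.5882,-.1307])
p=pv+.04*np.array([np.cos(ph),np.sin(ph)]);a=ph-np.pi
delta([*p,z],[0,0,-1],[np.cos(a),np.sin(a),0])
E
python3 k.py 289.7 .2
```

```text
pin 208 [ 0.59878141 -0.16814324  0.10163535] [ 0.59827525 -0.16806549  0.1025    ]
shift [-0.0933  0.0048  0.116 ] turn [0.003 0.008 1.055] joints [ 1.19  0.59 -1.37  1.83  0.62  1.24  1.03] F [-0.2 -0.1 -0.5]
```

```bash
python3 drive.py '-.019 .001 .015 0 0 .14;-.038 .002 .03 0 0 .28;-.057 .003 .045 0 0 .42;-.076 .004 .06 0 0 .56;-.0933 .005 .075 0 0 .7' .04 >/dev/null; python3 k.py 289.7 .2
```

```text
shift [-0.0012  0.0018  0.0346] turn [-0.    -0.     0.349] joints [ 0.89  0.69 -1.04  1.7   0.65  1.14  0.35] F [-0.1  0.1  0.7]
```

```bash
python3 drive.py '0 0 .01 0 0 .12;0 0 .02 0 0 .24;0 0 .03 0 0 .36;0 0 .035 0 0 .36;0 0 .035 0 0 .36' >/dev/null; python3 k.py 289.7 .148; python3 q.py
```

```text
shift [-0.001   0.003   0.0523] turn [-0.001 -0.    -0.002] joints [ 0.83  0.69 -0.94  1.73  0.63  1.05  0.01] F [-0.7 -0.9  0.5]
25.6 [ 0.599 -0.168  0.2  ] [ 0.83  0.69 -0.94  1.73  0.63  1.05  0.01] [ 0.03  0.01 -0.03] [-0.7 -0.9  0.5]
```

```bash
python3 drive.py '0 .001 .02 0 0 0;0 .001 .04 0 0 0;0 .001 .05 0 0 0;0 .001 .052 0 0 0;0 .001 .052 0 0 0' >/dev/null; python3 q.py
python3 drive.py '0 0 0 0 0 0;0 0 0 0 0 0;0 0 0 0 0 0' .022 20; python3 k.py 265 .148;python3 k.py 289.7 .148
```

```text
26.1 [ 0.6   -0.168  0.149] [ 0.8   0.75 -0.89  1.76  0.69  0.98 -0.04] [-0.02 -0.04 -0.07] [ 0.6 -0.6 -0.7]
clock: 26.4
tcp_pos: [0.6008, -0.1684, 0.1507]
orientation: [1.814, 2.562, 0.001]
contact_force: [0.2, 0.5, 0.8]
grip_width: 0.0219
gripper_force: 0.0
shift [ 0.0033 -0.0159  0.0026] turn [0.003 0.001 0.426] joints [ 0.8   0.75 -0.9   1.76  0.69  0.98 -0.04] F [0.2 0.5 0.8]
shift [-0.0003  0.0008  0.0027] turn [ 0.002  0.002 -0.005] joints [ 0.8   0.75 -0.9   1.76  0.69  0.98 -0.04] F [0.2 0.5 0.8]
```

```bash
for i in 1; do :; done
python3 drive.py '.0002 -.004 0 0 0 .1;.0008 -.0079 0 0 0 .2;.0018 -.0118 0 0 0 .3;.0032 -.0156 0 0 0 .4;.0049 -.0192 0 0 0 .5'>/dev/null; python3 q.py; python3 k.py 261 .15
python3 drive.py '.0002 -.004 0 0 0 .1;.0008 -.0079 0 0 0 .2;.0018 -.0118 0 0 0 .3;.0032 -.0156 0 0 0 .4;.0049 -.0192 0 0 0 .5'>/dev/null; python3 q.py; python3 k.py 232 .15
```

```text
26.9 [ 0.581 -0.17   0.151] [ 0.76  0.68 -0.8   1.81  0.61  0.91 -0.48] [ 0.12 -0.33 -0.  ] [ 2.3 -0.2 -0.2]
shift [-0.0003  0.0007  0.0006] turn [ 0.004 -0.    -0.008] joints [ 0.76  0.68 -0.8   1.81  0.61  0.91 -0.48] F [ 2.3 -0.2 -0.2]
27.4 [ 0.563 -0.162  0.151] [ 0.69  0.62 -0.69  1.86  0.52  0.85 -0.93] [-0.02 -0.36 -0.06] [1.3 0.5 0. ]
shift [-0.      0.0003  0.0007] turn [ 0.004 -0.002 -0.002] joints [ 0.69  0.62 -0.69  1.86  0.52  0.85 -0.93] F [1.3 0.5 0. ]
```

```bash
python3 drive.py '.0002 -.004 0 0 0 .1;.0008 -.0079 0 0 0 .2;.0018 -.0118 0 0 0 .3;.0032 -.0156 0 0 0 .4;.0049 -.0192 0 0 0 .5'>/dev/null; python3 q.py
python3 drive.py '.0001 -.002 0 0 0 .05;.0002 -.004 0 0 0 .1;.0002 -.004 0 0 0 .1;.0002 -.004 0 0 0 .1'>/dev/null; python3 q.py
python3 drive.py '.0001 -.002 0 0 0 .05;.0001 -.003 0 0 0 .05;.0001 -.003 0 0 0 .05'>/dev/null; python3 q.py; python3 k.py 192 .15
```

```text
27.9 [ 0.551 -0.147  0.151] [ 0.6   0.56 -0.58  1.9   0.43  0.79 -1.38] [-0.19 -0.3  -0.01] [ 1.9 -1.6  0.2]
28.3 [ 0.549 -0.143  0.15 ] [ 0.58  0.56 -0.56  1.91  0.41  0.79 -1.47] [-0.   -0.06  0.01] [-0.1  0.2 -0.8]
28.6 [ 0.548 -0.141  0.15 ] [ 0.56  0.55 -0.55  1.91  0.4   0.78 -1.52] [-0.75 -0.31 -0.05] [ 1.9 -3.9  0.1]
shift [ 0.001  -0.0015  0.0001] turn [ 0.002 -0.002  0.051] joints [ 0.56  0.55 -0.55  1.91  0.4   0.78 -1.52] F [ 1.9 -3.9  0.1]
```

```bash
python3 drive.py '0 -.001 0 0 0 0;0 -.002 0 0 0 0;0 -.002 0 0 0 0'>/dev/null; python3 q.py
python3 drive.py '0 .002 0 0 0 0;0 .002 -.02 0 0 0;0 .002 -.06 0 0 0;0 .002 -.1 0 0 0;0 .002 -.13 0 0 0'>/dev/null
python3 drive.py '-.03 0 -.02 0 0 0;-.06 0 -.04 0 0 0;-.06 0 -.04 0 0 0;-.06 0 -.04 0 0 0' >/dev/null; python3 q.py
python3 - <<'E'
from h import *
im,d,c=grab("wrist","w7");P=cloud(d,c);im2,d2,c2=grab("side","s7");P2=cloud(d2,c2)
for n,Q,D in (("w",P,d),("s",P2,d2)):
    m=(D>0)&(np.hypot(Q[...,0]-.5882,Q[...,1]+.1307)<.055)&(np.hypot(Q[...,0]-.508,Q[...,1]+.159)>.02)&(Q[...,2]>.085)&(Q[...,2]<.11)
    q=Q[m].mean(0);a=np.degrees(np.arctan2(q[1]+.1307,q[0]-.5882))%360;print(n,m.sum(),q.round(4),"v",np.radians(a-199.3).round(3))
    m=(D>0)&(np.hypot(Q[...,0]-.508,Q[...,1]+.159)<.018)&(Q[...,2]>.096)&(Q[...,2]<.106);print("shaft",m.sum(),np.median(Q[m],0).round(4))
cv2.imwrite("pics/w7c.png",im)
E
```

```text
28.9 [ 0.548 -0.14   0.15 ] [ 0.56  0.55 -0.55  1.92  0.4   0.78 -1.52] [-1.66 -0.61 -0.01] [ 3.5 -8.3 -1.5]
29.8 [ 0.49  -0.155  0.32 ] [ 0.74  0.26 -0.65  1.88  0.18  1.06 -1.29] [-0.01 -0.04  0.02] [-0.4 -0.1  0.2]
w 257 [ 0.5508 -0.1435  0.1026] v -0.007
shaft 526 [ 0.5092 -0.1579  0.1004]
s 35 [ 0.5497 -0.1392  0.0964] v -0.12
shaft 31 [ 0.5077 -0.1543  0.0996]
```

View pics/w7c.png

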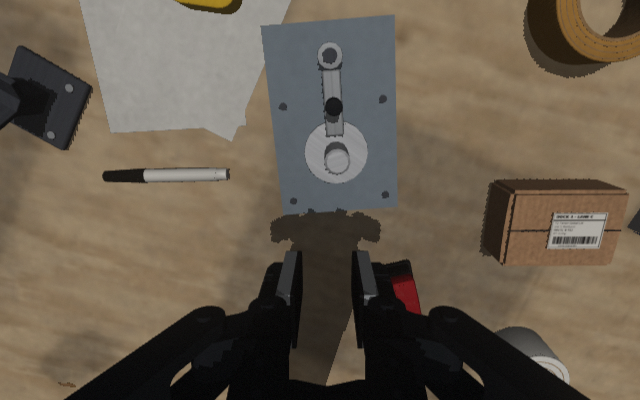

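The keeper bar runs from its pivot at (330,55) through the pin at (334,105) to over the flange at (336,150). It lies along the box axis, so the keeper is home (v ≈ 0). The shaft top is at z = 0.100 and the arm is clear.

```bash
python3 -c "
from bench import r
print(r.hand_in())"
```

```text
the job is handed in; nothing more can be done
None
```

I've handed the job in at about 30 s of the 72 s allowed: the spindle is seated with its flange on the cover, it was let go before the keeper was swung home, and the arm touched nothing else (no verdict was returned).

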